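# Load a lens barrel into the sprung V-block of a collimator rail and hold it seated

### The job

First slide the empty V-block carriage along its rail until it is fully home against the end stop by the collimator. Then take the lens barrel from its white cradle, lay it centred lengthwise in the V-block, and press it gently down onto both faces of the V until the sprung block has sunk about 6 mm, half of its travel, not bottomed out. Finish while holding the barrel pressed like that, with the carriage still home, and leave the eyepiece, the bottle and the slide box alone.

Things in the scene. Friction and masses are not known exactly. Their poses are not given: they have to be found in the camera images.
- tab (a point): Upright steel grip tab on the carriage's rear end (away from the stop): plate 14 mm thick (x), 24 mm long (y, along the rail), 50 mm high. The point is 16 mm below its top, 64 mm above the table; z up. It is 95 mm behind (-y of) the middle of the V-block, 43 mm from the block's end face. The carriage plate under it is 90 mm wide, its top 30 mm above the table.
- carriage (a joint): Slide of the carriage on the rail, in m, growing towards +y of tab, towards the black end stop and the black collimator tube. 0.100 is hard against the stop, 0 the other end; it starts between 0 and 0.05. Friction about 3 N; it stays where it is left. The tube (42 mm thick, top 113 mm above the table) begins 85 mm past the middle of the V-block when home.
- seat_axis (a point): Where the barrel's centre lies when seated and centred in the steel V-block on the carriage; y along the V and the rail towards the stop, z up. Moves with the block; 91.5 mm above the table when the block is up. Block 104 mm long, 68 mm wide; 90 degree V, its bottom 25.5 mm below this point, its walls' tops 5.5 mm below it.
- seat (a joint): How far the sprung V-block has sunk, in m: 0 up (as it stands empty, or with the barrel just lying in it), 0.012 bottomed out. It starts to sink at about 3.5 to 5 N on the barrel and then takes 1 N more per mm, straight down. The V does not yield sideways: a barrel held stiffly a millimetre off its line bears on one face only; left free it settles onto both.
- jaw_near: V face and wall of the V-block on the -x side of seat_axis (nearer the robot); origin on the bottom line of the V, mid-length. A 50 mm long slot across the block's middle, for the fingers, cuts both walls down to 27.5 mm below seat_axis: the barrel can be held at its middle while it lies in the V.
- jaw_far: V face and wall of the V-block on the +x side of seat_axis (away from the robot), slotted in the same way; origin on the bottom line of the V, mid-length.
- barrel_center (a point): Centre of the loose lens barrel: a plain aluminium cylinder 36 mm in diameter and 120 mm long with glass ends and a dark ring near each end, 0.15 to 0.26 kg; its own y is the cylinder's axis, which lies level. Either end may go first. It starts in the cradle with its centre 28 mm above the table.
- cradle: White plastic cradle fixed on the table; origin under its middle, y along the barrel that it holds, z up. Base 64 x 136 mm, 4 mm thick, with two low saddles (12 mm long in y, 47 mm either side of the middle, 18 mm high at their sides) that hold the barrel near its ends; between them there are 82 mm free for fingers.
- barrel: The same lens barrel as a body; origin 18 mm off its axis, on its surface, at mid-length (use barrel_center to grasp).
- eyepiece: Bystander: grey eyepiece standing upright, 38 mm in diameter, 52 mm high; origin under its foot.
- oil_bottle: Bystander: small amber bottle, 32 mm in diameter, 65 mm high; origin under its foot.
- slide_box: Bystander: grey slide box 60 x 100 x 32 mm; origin under its middle.
There are look-alikes about, which are no part of the job. Of the things that look like the barrel, the smallest one is meant.

How it is judged:
By the outcome, as a careful person would: the job done as asked, in the order asked, and still so for the second after the job is handed in, while the arm keeps its last pose, push and grip.
It also fails if it takes over 56 s, if anything falls off the work surface, if the arm or the gripper's body presses on something with over 40 N, if the wrist force passes 120 N, or if a joint passes its speed limit or range.

### The arm

A 6-joint arm with a two-finger parallel gripper is mounted at the origin on the work surface. World frame = base frame: x ahead of the robot, y to its left, z up, the work surface at z = 0. Lengths are in m, angles in degrees, forces in N, time in s.
With the tool pointing down it reaches from about 0.375 to 0.9 m from the base axis. Payload 3.1 kg.
Tool frame: the origin (TCP) lies at the very end of the fingers, on their centre line; the grasp point (between the pads) lies 19 mm behind it; z points along the fingers, y is the line along which they close (so a half turn about z gives the same grasp; the last joint's range is limited). The gripper opens to 87 mm and grips with 3 to 60 N. Pads are 19 mm wide; open, the fingers measure 117 mm over their backs; the gripper's body (75 mm by 190 mm) begins 51 mm behind the grasp point.
Start: joints at [55.434, 30.224, 82.088, -0, 67.689, -10.227], TCP at [0.258, 0.569, 0.223] pointing down, gripper open.
Joint ranges: [-176.69, 176.69], [-43.24, 126.21], [12.49, 139.97], [-82, 262], [0, 151.66], [-163.58, 163.58]. Speed limits (degrees/s): [159.86, 159.86, 180, 180, 180, 180].

### API

Orientations are given as a 3x3 rotation matrix whose columns are the frame's x, y, z axes.
In Python, from rig import * gives the robot as it stands.
- The arm moves only by the tool jog_arm, never from a script. Its arguments are lists of equal length, an entry for each row: "delta_pos": the shift along the world's x, y, z in cm, a list of three; "turn": the turn about the world's z in degrees; "grip": the closure, from 0 (fully open) to 1 (shut). In form: {"delta_pos": [[x, y, z], ...], "turn": [turn, ...], "grip": [grip, ...]}. A call has 1 to 12 rows; each row is the pose to reach, as a shift and turn from the pose commanded when the call began; what a row does not reach only later rows make up. A row lasts 1/8 s, in which the tool goes at most 62.5 mm and 10.7 degrees, less where a joint would pass 70% of its speed; a pose out of reach is approached as far as the arm can. A call with a gripper value outside its range is refused whole. The fingers move at their own pace and stop on an object; the grip force is fixed at half the most. Time passes only in rows, so rows that repeat a pose let the fingers close. It gives the time, the measured TCP pose, the force, the opening and the grip force at its end, in the units of the state.
- read_state(): the state, without advancing time (a new reading comes with each control period).
- capture(name): name is "scene" or "top"; returns a dict with "color" (384x512x3 uint8, blue, green, red), "fovy" (degrees; the focal length in pixels is half the picture's height over the tangent of half this angle, whatever the lens; pixels are square), "cx", "cy" (the principal point, pixels), "camera_from_world" (4x4, takes a point from world to camera coordinates). Camera axes: x right, y up, looking along -z (the intrinsics and any distortion apply to the point x, -y, -z); pixel columns grow to the right and rows downward; lengths in m; the calibration is good to about 2 mm. A picture is of the moment at which its call begins. There is no depth.
- hand_in(): hands the job in; it is judged then, once.
The state is a dict: "time_s": time; "joint_positions": joint angles; "qvel": joint speeds; "tau": joint torques, N m; "position": TCP position; "tcp_rot": TCP orientation; "force": force on the tool from outside, world axes, zero at the start; "moment": the same for the moment, N m; "opening": opening from 0.0 (shut) to 1.0 (fully open); "grasp_force": force on a finger pad.
Only numpy, scipy, OpenCV 4.12 (cv2) and the standard library are available. Lean on these libraries where they do the work, as an engineer would, in place of code of your own. Each camera call takes 0.05 s, during which the arm holds its last target. There are 200 camera calls.

## Working session

There is one attempt and no reset: what is moved stays moved. The work goes in short steps, Python scripts to look and compute and a tool call to move; the robot and the scene stay as the last step left them, time stands still between calls to the robot, and variables do not carry over. Pictures are saved under pics/ and viewed, at most 10 in all, crops included, and the job is handed in when it is done.

Besides the shell and the picture viewer there is one more tool, called after "Call:" by a JSON object that holds its "op" and its "data", one argument or row to a line. jog_arm: Moves the arm, as the interface text tells. Its arguments: {"type":"object","properties":{"delta_pos":{"type":"array"},"turn":{"type":"array"},"grip":{"type":"array"}},"required":["delta_pos","turn","grip"]}

```bash
mkdir -p pics; ls
cat > h.py <<'E'
from rig import *
import numpy as np, cv2
def cap(n,f=None):
    c=capture(n)
    if f: cv2.imwrite('pics/'+f,c['color'])
    return c
def K(c):
    f=c['color'].shape[0]/2/np.tan(np.radians(c['fovy'])/2)
    return f,c['cx'],c['cy']
def ray(c,u,v):
    f,cx,cy=K(c);M=np.array(c['camera_from_world'])
    d=np.array([(u-cx)/f,-(v-cy)/f,-1.]);R=M[:3,:3]
    return -R.T@M[:3,3],R.T@d
def onz(c,u,v,z):
    o,d=ray(c,u,v);return o+d*(z-o[2])/d[2]
def proj(c,p):
    f,cx,cy=K(c);M=np.array(c['camera_from_world'])
    q=M[:3,:3]@np.array(p)+M[:3,3];return np.array([cx+f*q[0]/-q[2],cy-f*q[1]/-q[2]])
E
python3 - <<'E'
from h import *
for n in('scene','top'):
    c=cap(n,n+'0.png');print({k:v for k,v in c.items() if k!='color'})
s=read_state();print(s)
E
```

```text
pics
{'fovy': 44.93741883265438, 'cx': 251.79492648796483, 'cy': 195.8897298774341, 'camera_from_world': array([[ 0.74167568,  0.67073568, -0.00555252, -0.3817559 ],
       [-0.41815935,  0.46882654,  0.77803884,  0.23020772],
       [ 0.52446158, -0.57473064,  0.62819164, -1.30167547],
       [ 0.        ,  0.        ,  0.        ,  1.        ]])}
{'fovy': 51.001822609468164, 'cx': 262.69184403916256, 'cy': 185.96305038595813, 'camera_from_world': array([[-0.00701812, -0.99970683, -0.02317324, -0.07315193],
       [ 0.98954411, -0.01028154,  0.1438636 , -0.60939974],
       [-0.14405968, -0.0219213 ,  0.98932617, -0.81188909],
       [ 0.        ,  0.        ,  0.        ,  1.        ]])}
{'time_s': 0.1, 'joint_positions': array([ 5.54340744e+01,  3.02733106e+01,  8.21503894e+01, -2.24983164e-04,
        6.76905799e+01, -1.02270960e+01]), 'qvel': array([-0.10899819, -0.1328774 , -0.19486797, -0.01875618,  0.07442611,
        0.01667402]), 'tau': array([-8.10281963e-04, -4.40986741e+01, -1.77151698e+01,  6.34250930e-02,
        5.34228596e-02, -5.91327921e-05]), 'position': array([0.25716384, 0.56889797, 0.22166557]), 'tcp_rot': array([[-9.11124600e-01,  4.12129457e-01, -1.12863010e-03],
       [ 4.12130853e-01,  9.11123183e-01, -1.64452888e-03],
       [ 3.50562253e-04, -1.96351400e-03, -9.99998011e-01]]), 'force': array([ 0.52313125, -0.12150788,  0.08018776]), 'moment': array([-0.00925426,  0.05088828, -0.01039165]), 'grasp_force': 0.0, 'opening': 0.9982495151014511}
```

```bash
python3 -c "
import cv2
for n in('scene','top'):
    cv2.imwrite('pics/%s0b.png'%n,cv2.resize(cv2.imread('pics/%s0.png'%n),(800,600),interpolation=cv2.INTER_CUBIC))"
```

```text
(no output)
```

View pics/scene0b.png

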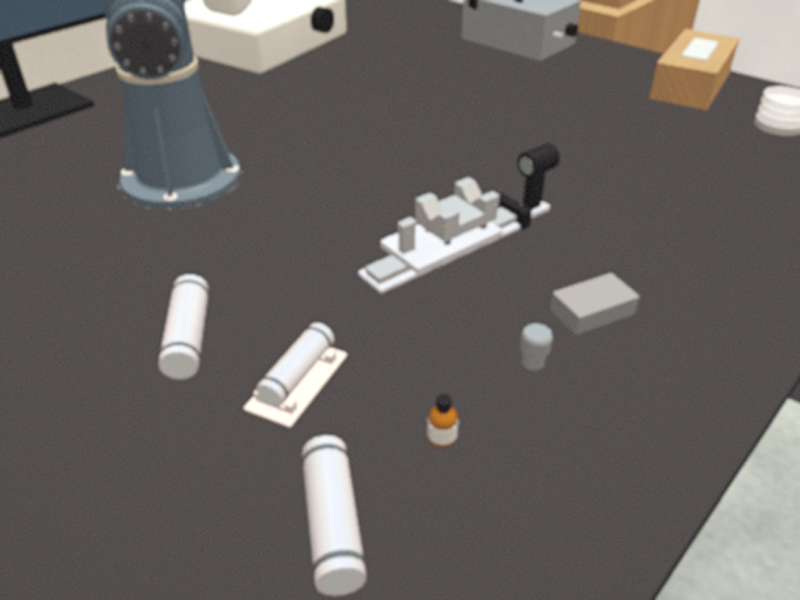

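View pics/top0b.png

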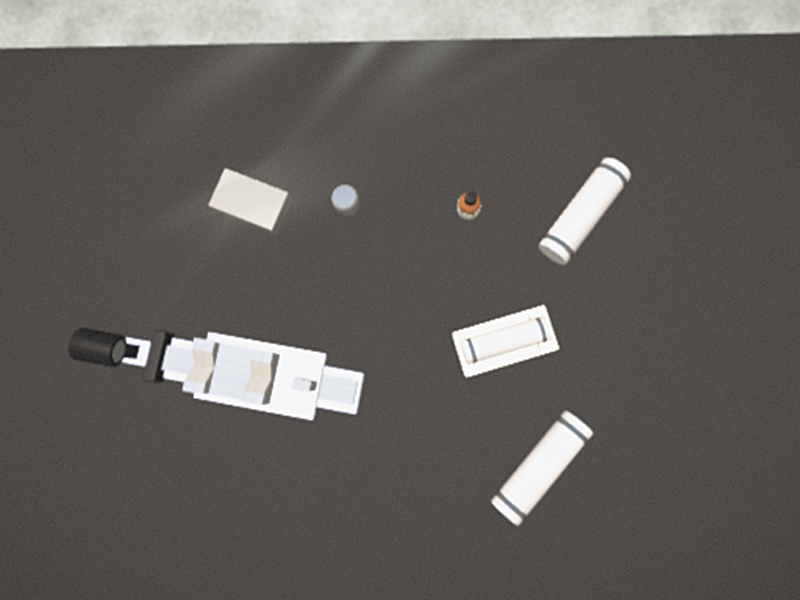

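The scene picture shows the rail with the carriage at (450,230) and collimator tube at (540,160), plus three barrel-like cylinders. In the top picture (800x600) they are at (505,340) in the white cradle, (585,210) and (542,468). The one in the cradle is clearly the smallest and is the one meant. I'll confirm it in an enlarged crop, beside a crop of the carriage.

Run:
```python
import cv2,numpy as np
i=cv2.imread('pics/top0.png')
a=cv2.resize(i[190:275,35:240],(800,332),interpolation=cv2.INTER_CUBIC)
b=cv2.resize(i[185:250,280:365],(345,264),interpolation=cv2.INTER_CUBIC)
s=cv2.imread('pics/scene0.png')[95:190,225:365]
s=cv2.resize(s,(389,264),interpolation=cv2.INTER_CUBIC)
o=np.zeros((600,800,3),np.uint8);o[:332]=a;o[336:600,:345]=b;o[336:600,355:744]=s
cv2.imwrite('pics/crop1.png',o)
```

```text
(no output)
```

View pics/crop1.png

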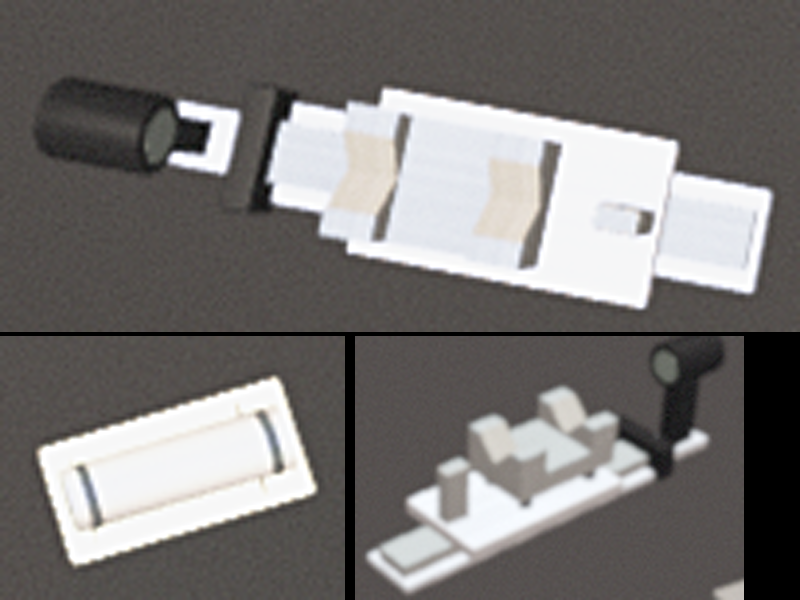

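Crop: the cradle holds a cylinder with a ring near each end (barrel axis from (68,500) to (285,435) in crop). The block with the slot lies at (440,185), tab top at (615,215), plate corners at (385,88),(677,142),(648,308),(348,252).

Run:
```python
from h import *
c=cap('top'); s=cap('scene')
A=lambda x,y:((x/3.902+35)-.37,(y/3.906+190)-.37)
P=np.array([onz(c,*A(*p),.03) for p in[(385,88),(677,142),(648,308),(348,252)]])
print('plate',P.round(4).tolist(),[np.linalg.norm(P[i]-P[(i+1)%4]).round(4) for i in range(4)])
ax=(P[0]-P[1])+(P[3]-P[2]);print('dir deg from +y (neg x ->)',np.degrees(np.arctan2(-ax[0],ax[1])), P.mean(0))
T=np.array([onz(c,*A(*p),.08) for p in[(598,203),(638,208),(635,235),(594,228)]])
print('tab',T.round(4).tolist(),T.mean(0), [np.linalg.norm(T[i]-T[(i+1)%4]).round(4) for i in range(4)])
# rail far edges
for p in[(772,187),(755,293)]: print('rail end',onz(c,*A(*p),.01))
# block far/near side edges at z=.086: corners
B=np.array([onz(c,*A(*p),.086) for p in[(350,102),(560,142),(527,268),(320,236)]])
print('block',B.round(4).tolist(),B.mean(0),[np.linalg.norm(B[i]-B[(i+1)%4]).round(4) for i in range(4)])
# cradle mask
g=c['color'].min(2);m=(g>140).astype(np.uint8)
n,l,st,ce=cv2.connectedComponentsWithStats(m)
for i in range(1,n):
    if st[i,4]>150:
        k=(l==i).astype(np.uint8);ct=max(cv2.findContours(k,0,2)[0],key=cv2.contourArea)
        r=cv2.minAreaRect(ct);bx=cv2.boxPoints(r)
        W=np.array([onz(c,*q,.004) for q in bx]);e=[np.linalg.norm(W[j]-W[j+1]).round(4) for j in(0,1)]
        v=W[1]-W[0] if e[0]>e[1] else W[2]-W[1]
        print(r,e,W.mean(0).round(4),'ang from y',np.degrees(np.arctan2(-v[0],v[1])).round(1))
# barrel ends in cradle via rings (dark rings at crop b)
Bb=lambda x,y:((x/4.06+280)-.38,((y-336)/4.06+185)-.38)
for p in[(68,500),(285,437),(177,468)]: print('bar',onz(c,*Bb(*p),.035))
# check projections into the scene
print('tab top in scene',proj(s,T.mean(0))*1.5625)
```

```text
plate [[0.5566, 0.2009, 0.03], [0.5256, 0.0389, 0.03], [0.4367, 0.0534, 0.03], [0.4675, 0.2177, 0.03]] [np.float64(0.165), np.float64(0.0901), np.float64(0.1671), np.float64(0.0906)]
dir deg from +y (neg x ->) -10.716719993312182 [0.49658708 0.12774149 0.03      ]
tab [[0.4925, 0.0712, 0.08], [0.4898, 0.0506, 0.08], [0.4761, 0.0519, 0.08], [0.4798, 0.073, 0.08]] [0.48455555 0.06167794 0.08      ] [np.float64(0.0208), np.float64(0.0137), np.float64(0.0214), np.float64(0.0128)]
rail end [ 0.5011776  -0.01130266  0.01      ]
rail end [ 0.44333537 -0.00213313  0.01      ]
block [[0.5449, 0.1994, 0.086], [0.5235, 0.0901, 0.086], [0.4601, 0.1054, 0.086], [0.4768, 0.2119, 0.086]] [0.50130812 0.15171643 0.086     ] [np.float64(0.1114), np.float64(0.0652), np.float64(0.1078), np.float64(0.0692)]
((255.5, 15.0), (30.0, 511.0), 90.0) [np.float64(1.2196), np.float64(0.0756)] [ 1.0245 -0.0538  0.004 ] ang from y 178.7
((375.32000732421875, 132.24000549316406), (21.200000762939453, 56.40000534057617), 36.869895935058594) [np.float64(0.1317), np.float64(0.0477)] [ 0.7345 -0.3324  0.004 ] ang from y
[... 522 characters left out ...]
94384765625), (128.12501525878906, 43.924564361572266), 10.784297943115234) [np.float64(0.0958), np.float64(0.2863)] [0.4969 0.1336 0.004 ] ang from y 168.9
((86.63461303710938, 224.82693481445312), (16.473756790161133, 16.669872283935547), 11.309932708740234) [np.float64(0.0365), np.float64(0.0374)] [0.5316 0.313  0.004 ] ang from y 168.5
((346.4430847167969, 298.68072509765625), (23.500154495239258, 61.00190353393555), 39.289405822753906) [np.float64(0.1297), np.float64(0.0488)] [ 0.3708 -0.2542  0.004 ] ang from y -131.2
bar [ 0.52589261 -0.14879284  0.035     ]
bar [ 0.55769388 -0.26233698  0.035     ]
bar [ 0.54203153 -0.20576201  0.035     ]
tab top in scene [406.4607048  222.67197253]
```

Call:
{"op": "jog_arm", "data": {
  "delta_pos": [
    [2.5,-5.6,0],
    [5,-11.2,0],
    [7.5,-16.8,0],
    [10,-22.4,0],
    [12.5,-28,0],
    [15,-33.6,0],
    [17.5,-39.2,0],
    [20,-44.8,-2],
    [22.6,-50.7,-5],
    [22.6,-50.7,-9],
    [22.6,-50.7,-9],
    [22.6,-50.7,-9]
  ],
  "turn": [-9.5,-19,-28.5,-38,-47.5,-57,-66.5,-76.4,-76.4,-76.4,-76.4,-76.4],
  "grip": [0,0,0,0.3,0.5,0.5,0.5,0.5,0.5,0.5,0.5,0.5]
}}

```text
time_s: 1.7
position: [0.4836, 0.063, 0.1333]
tcp_rot: [[0.186, 0.983, 0.0], [0.983, -0.186, 0.0], [0.0, 0.0, -1.0]]
force: [-0.2, 0.1, 0.5]
opening: 0.499
grasp_force: 0.0
```

Call:
{"op": "jog_arm", "data": {
  "delta_pos": [
    [0.05,0,-4],
    [0.05,0,-7],
    [0.05,0,-8.6],
    [0.05,0,-8.8],
    [0.05,0,-8.8],
    [0.05,0,-8.8],
    [0.05,0,-8.8],
    [0.05,0,-8.8],
    [0.05,0,-8.8],
    [0.05,0,-8.8]
  ],
  "turn": [0,0,0,0,0,0,0,0,0,0],
  "grip": [0.5,0.5,0.5,0.5,0.8,1,1,1,1,1]
}}

```text
time_s: 2.95
position: [0.4828, 0.0627, 0.0449]
tcp_rot: [[0.187, 0.982, -0.002], [0.982, -0.187, 0.0], [-0.0, -0.002, -1.0]]
force: [-3.0, 0.6, 6.7]
opening: 0.159
grasp_force: 30.0
```

Run:
```python
from h import *
s=read_state();print({k:np.round(s[k],4) for k in('time_s','position','force','moment','opening','grasp_force')})
```

```text
{'time_s': np.float64(2.95), 'position': array([0.4828, 0.0627, 0.0449]), 'force': array([-3.0099,  0.631 ,  6.6612]), 'moment': array([0.0952, 0.4716, 0.0264]), 'opening': np.float64(0.1585), 'grasp_force': np.float64(29.9919)}
```

Call:
{"op": "jog_arm", "data": {
  "delta_pos": [
    [-0.1,0,0],
    [-0.07,0.49,0],
    [0.02,0.98,0],
    [0.11,1.47,0],
    [0.21,1.97,0],
    [0.3,2.46,0],
    [0.39,2.95,0],
    [0.48,3.44,0],
    [0.57,3.93,0],
    [0.67,4.42,0],
    [0.76,4.91,0],
    [0.76,4.91,0]
  ],
  "turn": [0,0,0,0,0,0,0,0,0,0,0,0],
  "grip": [1,1,1,1,1,1,1,1,1,1,1,1]
}}

```text
time_s: 4.45
position: [0.4921, 0.1117, 0.0449]
tcp_rot: [[0.186, 0.982, 0.001], [0.983, -0.186, -0.0], [0.0, 0.001, -1.0]]
force: [0.0, 0.3, 5.7]
opening: 0.156
grasp_force: 30.0
```

Call:
{"op": "jog_arm", "data": {
  "delta_pos": [
    [0.09,0.49,0],
    [0.19,0.98,0],
    [0.28,1.47,0],
    [0.37,1.97,0],
    [0.46,2.46,0],
    [0.56,2.95,0],
    [0.6,3.15,0],
    [0.63,3.34,0],
    [0.67,3.54,0],
    [0.67,3.54,0]
  ],
  "turn": [0,0,0,0,0,0,0,0,0,0],
  "grip": [1,1,1,1,1,1,1,1,1,1]
}}

```text
time_s: 5.7
position: [0.4967, 0.137, 0.0437]
tcp_rot: [[0.177, 0.984, -0.007], [0.984, -0.178, -0.015], [-0.016, -0.004, -1.0]]
force: [-1.4, -43.1, 1.1]
opening: 0.149
grasp_force: 30.0
```

Call:
{"op": "jog_arm", "data": {
  "delta_pos": [
    [-0.08,-0.4,0],
    [-0.14,-0.75,0],
    [-0.14,-0.75,0],
    [-0.14,-0.75,0]
  ],
  "turn": [0,0,0,0],
  "grip": [1,1,1,1]
}}

```text
time_s: 6.2
position: [0.4967, 0.1365, 0.0438]
tcp_rot: [[0.184, 0.983, -0.002], [0.983, -0.184, -0.004], [-0.004, -0.001, -1.0]]
force: [0.4, -12.2, -3.0]
opening: 0.152
grasp_force: 30.0
```

Run:
```python
from h import *
s=read_state();print({k:np.round(s[k],4) for k in('time_s','position','force','moment','opening','grasp_force')})
c=cap('top','top1.png');i=c['color']
a=cv2.resize(i[185:275,35:235],(800,360),interpolation=cv2.INTER_CUBIC)
cv2.imwrite('pics/crop2.png',a)
```

```text
{'time_s': np.float64(6.2), 'position': array([0.4967, 0.1365, 0.0438]), 'force': array([  0.3537, -12.1604,  -3.0001]), 'moment': array([-2.1942,  0.1012,  0.0392]), 'opening': np.float64(0.1521), 'grasp_force': np.float64(30.0019)}
```

View pics/crop2.png

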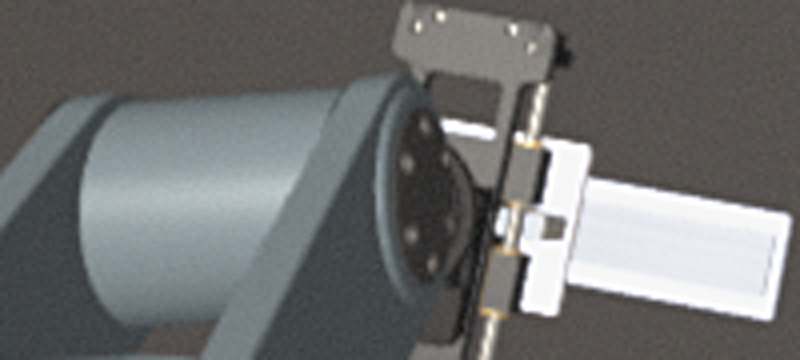

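Call:
{"op": "jog_arm", "data": {
  "delta_pos": [
    [0,0,0],
    [0,0,0],
    [0,0,0],
    [0,0,4],
    [0,0,9],
    [0.5,-4,11],
    [1.5,-9,11],
    [2.5,-14,11],
    [3.5,-19,11],
    [4.4,-25,11],
    [4.4,-31,11],
    [4.4,-34.5,11]
  ],
  "turn": [0,0,0,0,0,0,9,18,27,27,27,27],
  "grip": [0.6,0.4,0.4,0.4,0.4,0.4,0.2,0,0,0,0,0]
}}

```text
time_s: 7.75
position: [0.5413, -0.2084, 0.1546]
tcp_rot: [[-0.278, 0.96, 0.001], [0.96, 0.278, -0.001], [-0.001, 0.001, -1.0]]
force: [-0.5, -0.4, -0.3]
opening: 0.996
grasp_force: 0.0
```

Run:
```python
from h import *
c=cap('top','top2.png'); s=cap('scene','scene2.png')
# rings in initial pictures
for n,cc,roi in(('top',c,(185,250,280,365)),('scene',s,(200,275,150,230))):
    i=cv2.imread('pics/%s0.png'%n)
    y0,y1,x0,x1=roi;g=cv2.cvtColor(i[y0:y1,x0:x1],6)
    m=(g>165).astype(np.uint8)
    # dark within white hull
    ct=max(cv2.findContours(m,0,2)[0],key=cv2.contourArea);h=np.zeros_like(m);cv2.drawContours(h,[cv2.convexHull(ct)],0,1,-1);h=cv2.erode(h,np.ones((5,5)))
    d=((g<150)&(h>0)).astype(np.uint8);k,l,st,ce=cv2.connectedComponentsWithStats(d)
    print(n,[(ce[j]+[x0,y0]).round(1).tolist()+[int(st[j,4])] for j in range(1,k) if st[j,4]>4])
v=np.vstack([cv2.resize(c['color'][180:280,30:290],(780,300),interpolation=cv2.INTER_CUBIC),cv2.resize(s['color'][85:185,180:440],(780,300),interpolation=cv2.INTER_CUBIC)])
cv2.imwrite('pics/crop3.png',v)
```

```text
top [[346.6, 210.5, 24], [302.1, 224.5, 24]]
scene [[211.9, 219.9, 19], [183.0, 250.6, 10]]
```

View pics/crop3.png

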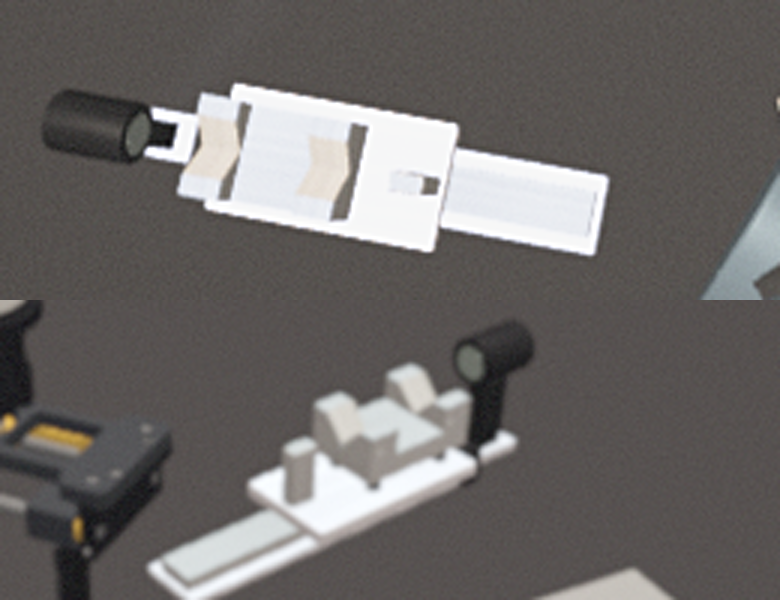

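Crop: carriage is now up at the stop beneath the block's overhang; tab top at (407,183), tube face near (140,130), block walls (180–350). Measure.

Run:
```python
from h import *
c=cap('top')
A=lambda x,y:(x/3+30-.33,y/3+180-.33)
u=np.array([.1865,.9825,0])
P=np.array([onz(c,*A(*p),.03) for p in[(235,85),(459,124),(434,252),(206,208)]])
print('plate',P.round(4).tolist(),P.mean(0).round(4),[np.linalg.norm(P[i]-P[(i+1)%4]).round(4) for i in range(4)])
T=np.array([onz(c,*A(*p),.08) for p in[(394,172),(425,177),(421,196),(391,191)]]);print('tab',T.mean(0).round(4),'V mid',(T.mean(0)+.095*u).round(4))
B=np.array([onz(c,*A(*p),.086) for p in[(200,93),(367,125),(331,220),(179,194)]]);print('block',B.round(4).tolist(),B.mean(0).round(4))
for p in[(150,106),(128,161),(139,132)]: t=onz(c,*A(*p),.092);print('tube',t.round(4),'Vmid?',(t-.085*u).round(4))
r=[onz(c,*p,.043) for p in[(346.6,210.5),(302.1,224.5)]];print('rings',np.round(r,4).tolist(),np.mean(r,0).round(4),np.linalg.norm(r[0]-r[1]),np.degrees(np.arctan2(*(r[0]-r[1])[:2])))
s=capture('scene');r2=[onz(s,*p,.043) for p in[(183,250.6),(211.9,219.9)]];print('rings scene',np.round(r2,4).tolist(),np.mean(r2,0).round(4))
```

```text
plate [[0.566, 0.2564, 0.03], [0.5367, 0.0937, 0.03], [0.447, 0.1094, 0.03], [0.4787, 0.2729, 0.03]] [0.5071 0.1831 0.03  ] [np.float64(0.1653), np.float64(0.091), np.float64(0.1665), np.float64(0.0889)]
tab [0.494  0.1161 0.08  ] V mid [0.5117 0.2095 0.08  ]
block [[0.5556, 0.2568, 0.086], [0.5332, 0.143, 0.086], [0.4707, 0.1649, 0.086], [0.4884, 0.2674, 0.086]] [0.512 0.208 0.086]
tube [0.5467 0.2874 0.092 ] Vmid? [0.5308 0.2039 0.092 ]
tube [0.5103 0.3    0.092 ] Vmid? [0.4945 0.2165 0.092 ]
tube [0.5294 0.2938 0.092 ] Vmid? [0.5136 0.2103 0.092 ]
rings [[0.555, -0.254, 0.043], [0.5265, -0.1603, 0.043]] [ 0.5407 -0.2071  0.043 ] 0.09793878138814442 163.092153944006
rings scene [[0.5792, -0.2533, 0.043], [0.5587, -0.1621, 0.043]] [ 0.5689 -0.2077  0.043 ]
```

Call:
{"op": "jog_arm", "data": {
  "delta_pos": [
    [-0.05,-0.15,-4],
    [-0.05,-0.15,-8],
    [-0.05,-0.15,-11.5],
    [-0.05,-0.15,-13.8],
    [-0.05,-0.15,-14.5],
    [-0.05,-0.15,-14.5],
    [-0.05,-0.15,-14.5],
    [-0.05,-0.15,-14.5],
    [-0.05,-0.15,-14.5],
    [-0.05,-0.15,-14.5],
    [-0.05,-0.15,-14.5],
    [-0.05,-0.15,-14.5]
  ],
  "turn": [0,0,0,0,0,0,0,0,0,0,0,0],
  "grip": [0,0,0,0,0,0,0.3,0.6,1,1,1,1]
}}

```text
time_s: 9.45
position: [0.5406, -0.2071, 0.0095]
tcp_rot: [[-0.28, 0.96, 0.0], [0.96, 0.28, -0.0], [-0.0, 0.0, -1.0]]
force: [0.1, -0.0, 0.8]
opening: 0.409
grasp_force: 30.2
```

Call:
{"op": "jog_arm", "data": {
  "delta_pos": [
    [0,0,3],
    [0,0,7],
    [0,1,11],
    [-0.2,5,14],
    [-0.6,10,14],
    [-1,15,14],
    [-1.4,20,14],
    [-1.8,25,14],
    [-2.2,30,14],
    [-2.6,35,14],
    [-3,40,14],
    [-3.03,41.7,14]
  ],
  "turn": [0,0,0,0,-4,-8,-12,-16,-20,-24,-27,-27],
  "grip": [1,1,1,1,1,1,1,1,1,1,1,1]
}}

```text
time_s: 10.95
position: [0.5089, 0.2124, 0.1491]
tcp_rot: [[0.183, 0.983, -0.001], [0.983, -0.183, 0.0], [-0.0, -0.001, -1.0]]
force: [0.1, -0.5, -1.8]
opening: 0.405
grasp_force: 30.0
```

Call:
{"op": "jog_arm", "data": {
  "delta_pos": [
    [0,0,0],
    [0,0,0],
    [0,0,0]
  ],
  "turn": [0,0,0],
  "grip": [1,1,1]
}}

```text
time_s: 11.32
position: [0.5104, 0.2085, 0.1495]
tcp_rot: [[0.188, 0.982, -0.0], [0.982, -0.188, -0.0], [-0.0, -0.0, -1.0]]
force: [0.3, 0.6, -1.9]
opening: 0.406
grasp_force: 30.0
```

Run:
```python
from h import *
s=read_state();print({k:np.round(s[k],4) for k in('time_s','position','force','moment','opening','grasp_force')})
c=cap('top'); s=cap('scene')
v=np.vstack([cv2.resize(c['color'][180:280,30:230],(600,300),interpolation=cv2.INTER_CUBIC),cv2.resize(s['color'][60:160,230:430],(600,300),interpolation=cv2.INTER_CUBIC)])
cv2.imwrite('pics/crop4.png',v)
```

```text
{'time_s': np.float64(11.325), 'position': array([0.5104, 0.2085, 0.1495]), 'force': array([ 0.3369,  0.6419, -1.8753]), 'moment': array([-0.09  , -0.0002,  0.0495]), 'opening': np.float64(0.4061), 'grasp_force': np.float64(29.9898)}
```

View pics/crop4.png

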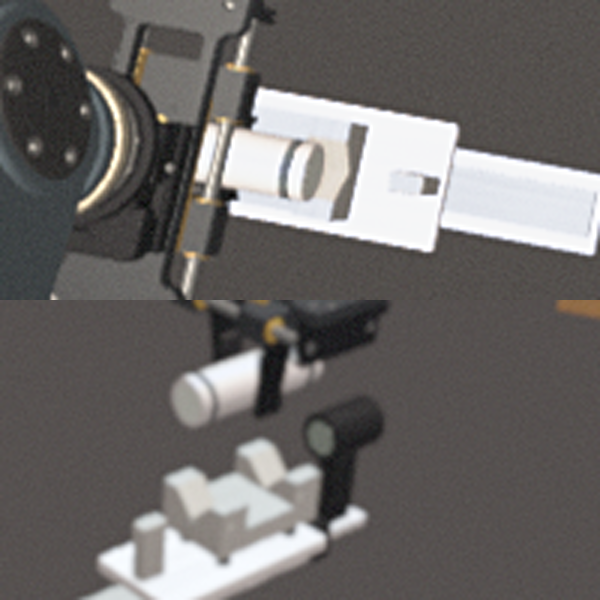

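Picture: barrel held level over the V, rear face centre at about (313,170) top / (192,100 in the lower half) scene. Check lengthwise centring with both views.

Run:
```python
from h import *
c=cap('top'); s=cap('scene');u=np.array([.1865,.9825,0])
p=onz(c,313/3+30-.33,170/3+180-.33,.1685);print(p,p+.06*u)
q=onz(s,192/3+230-.33,100/3+60-.33,.1685);print(q,q+.06*u)
# triangulate
o1,d1=ray(c,313/3+30-.33,170/3+180-.33);o2,d2=ray(s,192/3+230-.33,100/3+60-.33)
t=np.linalg.lstsq(np.c_[d1,-d2],o2-o1,rcond=None)[0];x=(o1+d1*t[0]+o2+d2*t[1])/2;print(x,np.linalg.norm(o1+d1*t[0]-o2-d2*t[1]), x+.06*u)
```

```text
[0.50174674 0.14989658 0.1685    ] [0.51293674 0.20884658 0.1685    ]
[0.49772674 0.15811669 0.1685    ] [0.50891674 0.21706669 0.1685    ]
[0.50260157 0.14938229 0.1729946 ] 0.0027150679802467746 [0.51379157 0.20833229 0.1729946 ]
```

Call:
{"op": "jog_arm", "data": {
  "delta_pos": [
    [0,0.05,-2],
    [0,0.05,-4],
    [0,0.05,-5.5],
    [0,0.05,-6.5],
    [0,0.05,-7],
    [0,0.05,-7.2],
    [0,0.05,-7.4],
    [0,0.05,-7.4],
    [0,0.05,-7.4]
  ],
  "turn": [0,0,0,0,0,0,0,0,0],
  "grip": [1,1,1,1,1,1,1,1,1]
}}

```text
time_s: 12.65
position: [0.5103, 0.2105, 0.0758]
tcp_rot: [[0.186, 0.982, 0.001], [0.982, -0.186, 0.0], [0.0, 0.001, -1.0]]
force: [-0.1, -0.4, -1.2]
opening: 0.406
grasp_force: 30.0
```

Call:
{"op": "jog_arm", "data": {
  "delta_pos": [
    [0,0,-0.1],
    [0,0,-0.2],
    [0,0,-0.2],
    [0,0,-0.2]
  ],
  "turn": [0,0,0,0],
  "grip": [1,1,1,1]
}}

```text
time_s: 13.15
position: [0.5104, 0.2104, 0.0736]
tcp_rot: [[0.186, 0.982, 0.0], [0.982, -0.186, 0.0], [0.0, 0.0, -1.0]]
force: [0.9, 0.1, -3.2]
opening: 0.401
grasp_force: 30.0
```

Call:
{"op": "jog_arm", "data": {
  "delta_pos": [
    [0,0,-0.1],
    [0,0,-0.2],
    [0,0,-0.2],
    [0,0,-0.2]
  ],
  "turn": [0,0,0,0],
  "grip": [1,1,1,1]
}}

```text
time_s: 13.65
position: [0.5109, 0.2105, 0.072]
tcp_rot: [[0.186, 0.982, 0.002], [0.982, -0.186, 0.0], [0.0, 0.002, -1.0]]
force: [0.4, -0.8, 4.0]
opening: 0.401
grasp_force: 30.0
```

```bash
cat > st.py <<'E'
from h import *
F=[];
for i in range(4): capture('top'); s=read_state(); F.append(np.r_[s['force'],s['moment'],s['position']])
print(s['time_s'],np.round(np.mean(F,0),4),np.round(np.std(F,0),3))
E
python3 st.py
```

```text
13.85 [ 2.0474 -0.8061  3.4578 -0.211  -0.2056  0.0312  0.5109  0.2105  0.0719] [0.68  0.599 0.559 0.03  0.053 0.018 0.    0.    0.   ]
```

Call:
{"op": "jog_arm", "data": {
  "delta_pos": [
    [0.03,0,0],
    [0.03,0,0],
    [0.03,0,0],
    [0.03,0,0]
  ],
  "turn": [0,0,0,0],
  "grip": [0.5,0.45,0.45,0.45]
}}

```text
time_s: 14.35
position: [0.51, 0.2105, 0.0713]
tcp_rot: [[0.186, 0.982, -0.001], [0.982, -0.186, -0.0], [-0.0, -0.001, -1.0]]
force: [-1.0, -0.2, 0.2]
opening: 0.547
grasp_force: 0.0
```

```bash
python3 st.py
```

```text
14.55 [-0.0498 -0.0925  0.0185 -0.0944  0.0626 -0.0074  0.5103  0.2105  0.0714] [0.333 0.377 0.184 0.02  0.028 0.015 0.    0.    0.   ]
```

Call:
{"op": "jog_arm", "data": {
  "delta_pos": [
    [0,0,0],
    [0,0,0],
    [0,0,0],
    [0,0,0],
    [0,0,0],
    [0,0,0]
  ],
  "turn": [0,0,0,0,0,0],
  "grip": [0.5,0.6,0.8,1,1,1]
}}

```text
time_s: 15.3
position: [0.5109, 0.2104, 0.0716]
tcp_rot: [[0.186, 0.982, 0.001], [0.982, -0.186, 0.0], [0.0, 0.001, -1.0]]
force: [2.2, 0.3, -1.5]
opening: 0.404
grasp_force: 30.0
```

```bash
python3 st.py
```

```text
15.5 [ 1.4767 -0.5388 -0.9382 -0.1509 -0.2635 -0.0224  0.5109  0.2104  0.0716] [0.49  0.086 0.442 0.02  0.05  0.015 0.    0.    0.   ]
```

Call:
{"op": "jog_arm", "data": {
  "delta_pos": [
    [0.06,-0.01,0],
    [0.06,-0.01,0],
    [0.06,-0.01,-0.1],
    [0.06,-0.01,-0.2],
    [0.06,-0.01,-0.3],
    [0.06,-0.01,-0.4],
    [0.06,-0.01,-0.4],
    [0.06,-0.01,-0.4]
  ],
  "turn": [0,0,0,0,0,0,0,0],
  "grip": [1,1,1,1,1,1,1,1]
}}

```text
time_s: 16.5
position: [0.5109, 0.2104, 0.0679]
tcp_rot: [[0.186, 0.982, -0.0], [0.982, -0.186, 0.0], [0.0, -0.0, -1.0]]
force: [-1.3, 0.4, 5.7]
opening: 0.406
grasp_force: 30.0
```

```bash
python3 st.py
```

```text
16.7 [-0.5465  0.2487  5.5985 -0.0537  0.1871 -0.0269  0.5109  0.2104  0.0679] [0.35  0.447 0.299 0.046 0.028 0.02  0.    0.    0.   ]
```

Call:
{"op": "jog_arm", "data": {
  "delta_pos": [
    [-0.02,0,-0.1],
    [-0.02,0,-0.2],
    [-0.02,0,-0.25],
    [-0.02,0,-0.25],
    [-0.02,0,-0.25]
  ],
  "turn": [0,0,0,0,0],
  "grip": [1,1,1,1,1]
}}

```text
time_s: 17.32
position: [0.5109, 0.2104, 0.0657]
tcp_rot: [[0.186, 0.982, 0.0], [0.982, -0.186, 0.0], [0.0, 0.0, -1.0]]
force: [-1.2, 0.1, 8.1]
opening: 0.403
grasp_force: 30.0
```

```bash
python3 st.py
python3 - <<'E'
from h import *
c=cap('top'); s=cap('scene')
v=np.vstack([cv2.resize(c['color'][180:280,30:230],(600,300),interpolation=cv2.INTER_CUBIC),cv2.resize(s['color'][80:170,240:420],(600,300),interpolation=cv2.INTER_CUBIC)])
cv2.imwrite('pics/crop5.png',v)
E
```

```text
17.525 [-0.6135  0.0978  8.0452 -0.0618  0.2408 -0.0409  0.5109  0.2104  0.0657] [0.269 0.135 0.189 0.02  0.035 0.025 0.    0.    0.   ]
```

View pics/crop5.png

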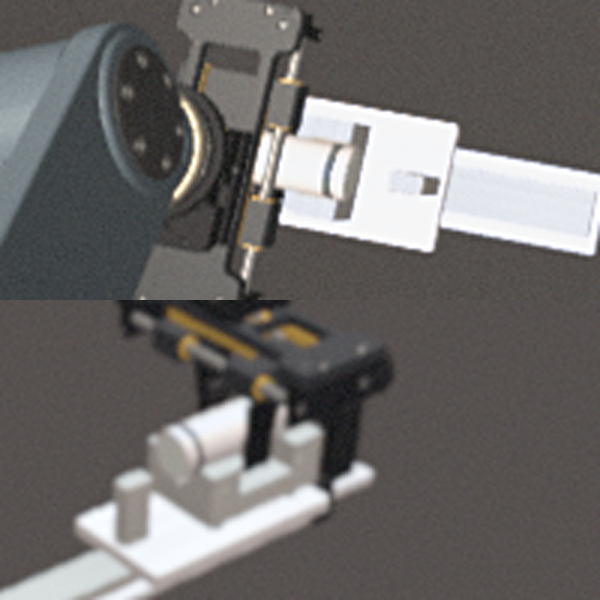

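Run:
```python
from h import *
c=cap('top');u=np.array([.1865,.9825,0])
A=lambda x,y:(x/3+30-.33,y/3+180-.33)
a,b=[onz(c,*A(*p),.086) for p in[(351,122),(331,220)]];print('rear edge',a,b,np.linalg.norm(a-b),'perp?',(a-b)@u,'V mid',(a+b)/2+.052*u)
r=onz(c,*A(331,165),.1025);print('ring',r,'mid',r+.049*u)
m=np.array([.5125,.2095,.0855])
inv=lambda p:((proj(c,p)+.33-[30,180])*3).round(1)
for z in(.1035,.0855,.0675):print('end',z,inv(m-.06*u+[0,0,z-.0855]))
print('ring',inv(m-.049*u+[0,0,.0175]))
g=cv2.cvtColor(c['color'],6)
# profile along the barrel line in the image
p0,p1=proj(c,m-.03*u+[0,0,.0175]),proj(c,m-.075*u+[0,0,.0175])
print([(int(t*45+30),int(cv2.getRectSubPix(g,(1,1),tuple(map(float,p0+t*(p1-p0))))[0,0])) for t in np.linspace(0,1,24)])
```

```text
rear edge [0.53526647 0.15383589 0.086     ] [0.47069801 0.16490164 0.086     ] 0.06550981881446816 perp? 0.0011699129593708013 V mid [0.51268024 0.21045877 0.086     ]
ring [0.50637612 0.16083158 0.1025    ] mid [0.51551462 0.20897408 0.1025    ]
end 0.1035 [345.9 172.7]
end 0.0855 [354.4 173.2]
end 0.0675 [362.5 173.6]
ring [329.8 169.7]
[(30, 244), (31, 245), (33, 245), (35, 245), (37, 245), (39, 245), (41, 248), (43, 244), (45, 167), (47, 124), (49, 171), (51, 242), (53, 249), (55, 248), (57, 243), (59, 201), (61, 154), (63, 137), (65, 135), (67, 138), (69, 200), (71, 246), (73, 248), (75, 246)]
```

The last crop and its measurements agree. The barrel lies in the V, centred to within about 1.5 mm. The plate corner is unmoved at (459,124), so the carriage is still home. The barrel has sunk 5.9 mm at about 10 N, with a side force under 1 N.

```bash
python3 -c "
from rig import *
print(hand_in())"
```

```text
the job is handed in; nothing more can be done
None
```

The job is handed in at about 18 s of the 56 s allowed: carriage home against the stop, barrel centred in the V to about 1.5 mm and held pressed about 5.9 mm down, bystanders untouched; the gripper slipped about 18 mm along the tab while pushing into the stop at up to 43 N wrist force, and no verdict came back.

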